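# Take a dried slide off the drying plate and file it in the slide cabinet

### The job

The fresh specimen slide with the blue label end has dried. It lies too low between the ribs to be gripped, so slide it along its lane until the blue end sticks out well over the open front edge of the drying plate, pinch it by that end and lift it off. Lay it flat in the shallow tray of the slide cabinet's open top drawer, let go and push the drawer fully shut, leaving the other slides and everything else as they are.

Things in the scene. Friction and masses are not known exactly. Their poses are not given: they have to be found in the camera images.
- blue_slide_center (a point): Centre (half-way up) of the loose glass specimen slide with the blue label end: 76 mm long (its x), 26 mm wide (y), 3 mm thick, about 18 g. The last 18 mm at its -x end are the opaque blue label, facing the plate's open front; from x = -14 to +10 mm a cover glass over a green sprig; the last 28 mm at the +x end are bare glass.
- label_end (a point): Middle of the end face at the blue label end of that slide (38 mm from its centre along its -x); same axes as the slide.
- plate_front (a point): Middle of the open front edge of the drying plate, on its top surface, 58 mm above the table; +x points to the back of the plate. The plate is fixed, 150 mm deep (x) and 178 mm wide (y). Below the edge the housing lies back by 11 mm; nothing sticks out as far as the edge, so fingers can pass down in front of it.
- white_slide_1_center (a point): Centre of another slide of the same size and build, with a white label end, lying in another lane of the drying plate; to be left alone.
- white_slide_2_center (a point): Centre of the second slide with a white label end, in another lane; to be left alone.
- cabinet_drawer_3 (a joint): Top drawer of the wooden slide cabinet: how far it is pulled out, m; 0 fully shut, at most 0.100. Starts 0.088 to 0.100 open. It stays where it is left and takes about 1 N to push.
- tray_floor (a point): Middle of the floor of the shallow paper-lined tray that fills the top drawer, 107 mm above the table, moving with the drawer; +x points into the cabinet, so the drawer opens along -x. The floor runs from x = -59 mm (inner face of the drawer's front panel) to +59 mm and y = -53 to +53 mm; rims at the sides and back and the front panel stand 5 mm above it.
- drawer_front (a point): Middle of the outer face of the top drawer's front panel, moving with it; the panel is 116 mm wide (y), 31 mm high (15.5 mm above and below this point) and 8 mm thick, with axes as the tray floor point. A brass knob 10 mm across stands 14 mm out from it (towards -x), centred 4 mm below this point.
- petri_a: Closed petri dish, 61 mm across, 15 mm high, on the table; origin under its centre. Bystander.
- petri_b: Another closed petri dish, 61 mm across, 15 mm high; origin under its centre. Bystander.
- forceps: Steel forceps lying on the table, 161 mm long, 9 mm high; origin under its middle. Bystander.
- loupe: Folding pocket lens, 31x68x16 mm, on the table; origin under its middle. Bystander.
- blue_slide: The same slide as a body (origin in the middle of its underside). It starts lying flat in one of the lanes of the drying plate and runs easily on it (friction about 0.25), so a closed fingertip pressed on its top with a few newtons draws it along.
- drying_plate: The same drying plate, a low white appliance with a ribbed metal top (origin under its centre, at table height). Ribs along x, 2.5 mm high, 4 mm wide, 34 mm from centre to centre, part the top into five lanes 30 mm wide inside, centred at y = -68, -34, 0, 34 and 68 mm. They begin 6 mm behind the front edge; a stop 6 mm high closes the back.
- cabinet: The fixed wooden slide cabinet with its top drawer open (a like one at the back is shut): 136 mm wide (y), 128 mm high, origin under its centre, front facing -x. Its roof (underside 11 mm, top 21 mm above the tray floor) covers the part of the drawer not pulled out: its front edge lies at x = q - 0.070 m of the tray floor point when the drawer is q out.
Not all that is in view belongs to the job. Leave any brown look-alike of the blue_slide alone.

How it is judged:
By the outcome, as a careful person would: the job done as asked, in the order asked, and still so for the second after the job is handed in, with the robot touching nothing.
It also fails if it takes over 58 s, if anything falls off the work surface, if the arm or the gripper's body presses on something with over 40 N, if the wrist force passes 120 N, or if a joint passes its speed limit or range.

### The arm

A 6-joint arm with a two-finger parallel gripper is mounted at the origin on a cart in front of the work surface, level with it; the furniture and walls round the work are solid. World frame = base frame: x ahead of the robot, y to its left, z up, the work surface at z = 0. Lengths are in m, angles in rad, forces in N, time in s.
With the tool pointing down it reaches from about 0.3 to 0.875 m from the base axis. Payload 6.4 kg.
Tool frame: the origin (TCP) lies midway between the tips of the shut fingers; the grasp point (between the pads) lies 19 mm behind it; z points along the fingers, y is the line along which they close (so a half turn about z gives the same grasp; the last joint's range is limited). The gripper opens to 85 mm and grips with 20 to 120 N. Pads are 22 mm wide; open, the fingers measure 114 mm over their backs; the gripper's body (76 mm by 85 mm) begins 54 mm behind the grasp point. The pads swing forward as they close: fully open they stand 13 mm farther back than shut.
Start: joints at [1.007, 0.181, 1.607, -0, 1.354, -0.206], TCP at [0.201, 0.539, 0.231] pointing down, gripper open.
Joint ranges: [-2.99, 2.99], [-0.89, 2.07], [0.3, 2.58], [-1.14, 4.28], [0, 2.63], [-3.12, 3.12]. Speed limits (rad/s): [2.57, 2.57, 3.01, 3.14, 3.14, 3.14].

### API

Orientations are given as a unit quaternion [w, x, y, z].
In Python, from bench import ctrl gives the robot as it stands. The module is installed in compiled form; this text tells all that it offers.
- The arm moves only by the tool move_arm, never from a script. Its argument "plan" is one flat list of numbers, 6 for each row, row after row: the shift along the world's x, y, z in units of 50 mm (1.0 is 50 mm), then the turn, a rotation vector about the world's x, y, z in rad. A call has 1 to 10 rows; each row is the pose to reach, as a shift and turn from the pose commanded when the call began; what a row does not reach only later rows make up. A row lasts 1/8 s, in which the tool goes at most 62.5 mm and 10.7 degrees, less where a joint would pass 70% of its speed; a pose out of reach is approached as far as the arm can. A call with a gripper value outside its range is refused whole. "grip" is the finger opening in mm, from 0 to 85.4, set as the call begins (left out, the last holds). The fingers move at their own pace and stop on an object; the grip force is fixed at half the most. Time passes only in rows, so rows that repeat a pose let the fingers close. It gives the time, the measured TCP pose, the force, the opening and the grip force at its end, in the units of the state.
- ctrl.get_obs(): the state, without advancing time (a new reading comes with each control period).
- ctrl.camera(name): name is "scene" or "top" or "wrist"; returns a dict with "pixels" (384x512x3 uint8, red, green, blue), "fx", "fy", "cx", "cy" (pixels), "dist_coeffs" ([k1, k2, p1, p2, k3] as OpenCV has them; the pictures are not rectified), "origin" and "attitude" of the camera in the world. Camera axes: x right, y down, z forward; pixel columns grow to the right and rows downward; lengths in m; the calibration is good to about 2 mm. A picture is of the moment at which its call begins. There is no depth.
- ctrl.hand_in(): hands the job in; it is judged then, once.
The state is a dict: "time_s": time; "q": joint angles; "dq": joint speeds; "joint_efforts": joint torques, N m; "eef_pos": TCP position; "eef_rot": TCP orientation; "wrist_force": force on the tool from outside, world axes, zero at the start; "torque": the same for the moment, N m; "opening": opening from 0.0 (shut) to 1.0 (fully open); "grasp_force": force on a finger pad.
Only numpy, scipy, OpenCV 4.12 (cv2) and the standard library are available. Lean on these libraries where they do the work, as an engineer would, in place of code of your own. Each camera call takes 0.05 s, during which the arm holds its last target. There are 200 camera calls.

## Working session

There is one attempt and no reset: what is moved stays moved. The work goes in short steps, Python scripts to look and compute and a tool call to move; the robot and the scene stay as the last step left them, time stands still between calls to the robot, and variables do not carry over. Pictures are saved under pics/ and viewed, at most 10 in all, crops included, and the job is handed in when it is done.

Besides the shell and the picture viewer there is one more tool, called after ">>>" by a JSON object that holds its "method" and its "body". move_arm: Moves the arm, as the interface text tells. Its arguments: {"type":"object","properties":{"plan":{"type":"array"},"grip":{"type":"number"}},"required":["plan"]}

```bash
mkdir -p pics
cat > h.py <<'E'
import numpy as np, cv2
from bench import ctrl
from scipy.spatial.transform import Rotation as R
def rot(a):
    a=np.array(a,float)
    return a if a.shape==(3,3) else R.from_quat([a[1],a[2],a[3],a[0]]).as_matrix()
def snap(n,f):
    c=ctrl.camera(n); cv2.imwrite(f'pics/{f}.png',np.array(c['pixels'])[:,:,::-1]); 
    import pickle; c={k:c[k] for k in c}; pickle.dump(c,open(f'pics/{f}.pkl','wb')); return c
def load(f):
    import pickle; return pickle.load(open(f'pics/{f}.pkl','rb'))
def K(c): return np.array([[c['fx'],0,c['cx']],[0,c['fy'],c['cy']],[0,0,1.]])
def back(c,uv,z):
    p=cv2.undistortPoints(np.array(uv,float).reshape(-1,1,2),K(c),np.array(c['dist_coeffs'],float)).reshape(-1,2)
    d=np.c_[p,np.ones(len(p))]@rot(c['attitude']).T; o=np.array(c['origin'])
    return o+d*((z-o[2])/d[:,2])[:,None]
def proj(c,P):
    A=rot(c['attitude']); r=cv2.Rodrigues(A.T)[0]; t=-A.T@np.array(c['origin'])
    return cv2.projectPoints(np.array(P,float).reshape(-1,3),r,t,K(c),np.array(c['dist_coeffs'],float))[0].reshape(-1,2)
E
python3 - <<'E'
from h import *
for n in['top','scene']:
    c=snap(n,n+'0'); print(n,c['origin'],c['attitude'],c['fx'],c['dist_coeffs'])
a=[load('top0'),load('scene0')]
for n in ['top0','scene0']:
    im=cv2.imread(f'pics/{n}.png'); cv2.imwrite(f'pics/{n}b.png',cv2.resize(im,(800,600),interpolation=cv2.INTER_CUBIC))
o=ctrl.get_obs(); print(o['eef_pos'],o['eef_rot'],o['time_s'],o['wrist_force'])
E
```

```text
top [ 0.33061566 -0.0345866   1.66542378] [-0.03762243  0.70857874 -0.70324162  0.04418087] 498.77440108802193 [-0.02111528  0.          0.          0.          0.        ]
scene [-0.01727427 -0.8215425   0.56001882] [-0.51006167  0.80943978 -0.25054234  0.14789481] 364.3875385754521 [-0.08183853  0.          0.          0.          0.        ]
[0.20108894 0.53816004 0.23048089] [-2.88584127e-04  1.77932329e-01  9.84042408e-01 -7.35994456e-04] 0.1 [0.30639589 0.75237214 0.65293247]
```

View pics/top0b.png

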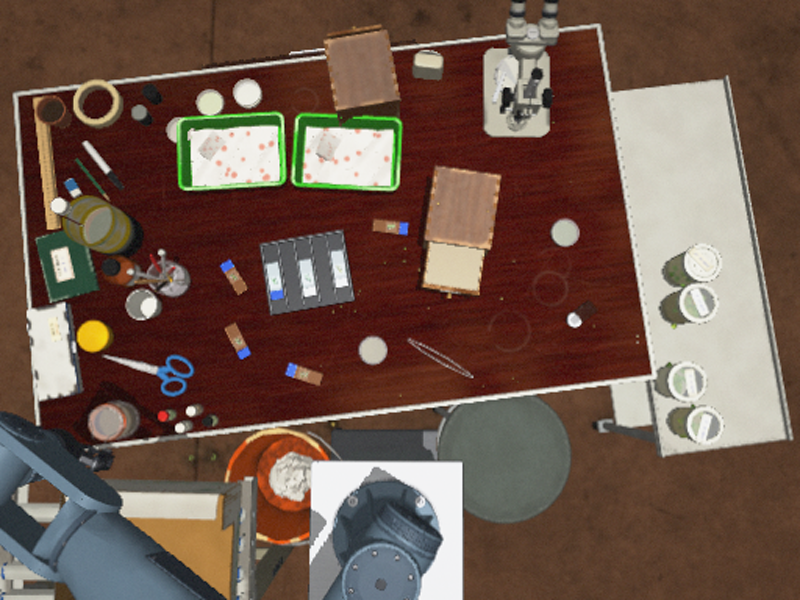

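View pics/scene0b.png

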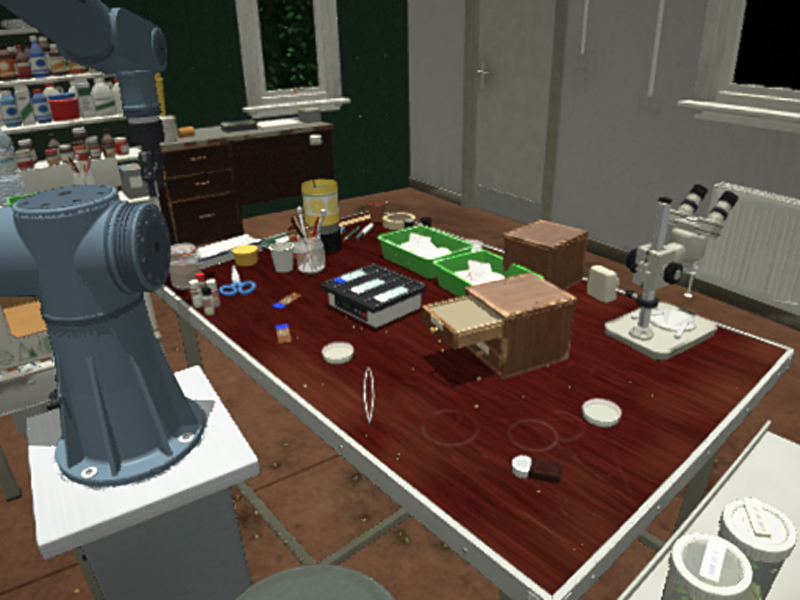

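The top view shows the plate at about (308,272), with the blue-label slide in its left lane (blue at (277,294)). The open drawer is at (455,268), its front facing down. Up in the picture is roughly +x and left is +y.

Run:
```python
import cv2,numpy as np
im=cv2.imread('pics/top0.png')
a=im[142:208,160:232]; b=im[100:195,262:325]
A=cv2.resize(a,None,fx=6,fy=6,interpolation=cv2.INTER_CUBIC);B=cv2.resize(b,None,fx=6,fy=6,interpolation=cv2.INTER_CUBIC)
H=max(len(A),len(B)); o=np.zeros((H,A.shape[1]+B.shape[1],3),np.uint8); o[:len(A),:A.shape[1]]=A;o[:len(B),A.shape[1]:]=B
print(o.shape); cv2.imwrite('pics/crop0.png',o)
```

```text
(570, 810, 3)
```

View pics/crop0.png

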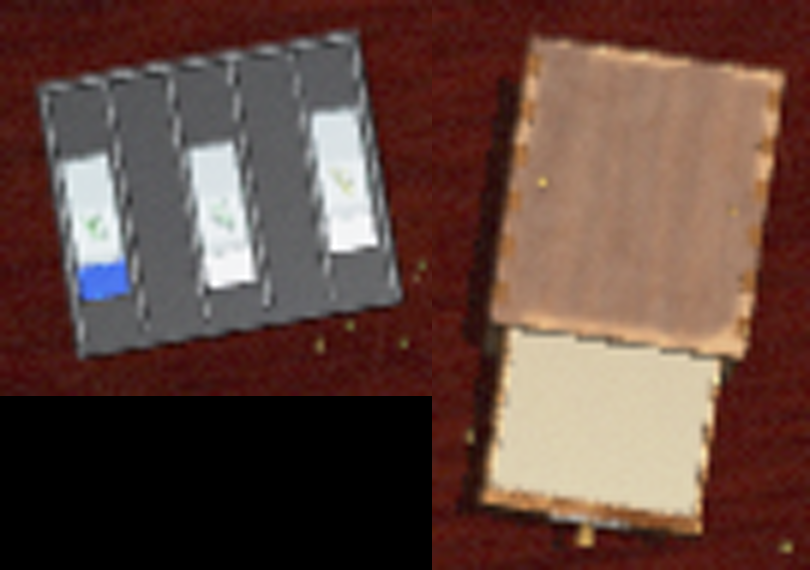

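The crop shows the blue slide in the leftmost lane, with the blue end at (104,294), about 55 crop pixels from the front edge. The plate's front corners are (80,357) and (401,301). The drawer's front panel runs (482,502)–(700,532).

Run:
```python
from h import *
np.set_printoptions(precision=4,suppress=True)
c=load('top0')
def w(p,z,off=(160,142),dx=0):
    p=np.array(p,float); p[:,0]-=dx
    return back(c,(p+.5)/6-.5+off,z)
P=w([(80,357),(401,301)],.058); print('plate front',P, P.mean(0)); d=P[0]-P[1]; print('w',np.linalg.norm(d),'yaw',np.degrees(np.arctan2(-d[0],d[1])))
Q=w([(39,86),(357,32)],.064); print(Q); d=Q.mean(0)-P.mean(0); print('depth',np.linalg.norm(d[:2]),'yaw',np.degrees(np.arctan2(d[1],d[0])))
S=w([(80,300),(129,289),(107,152),(62,162)],.061); print('blue',S,S.mean(0)); d=S[2:].mean(0)-S[:2].mean(0);print(np.linalg.norm(d),np.degrees(np.arctan2(d[1],d[0])))
C=w([(495,323),(742,357),(783,73),(533,37)],.128,(262,100),432);print('roof',C,C.mean(0))
for a,b in((0,1),(3,2),(0,3),(1,2)): 
    d=C[b]-C[a];print(np.linalg.norm(d),np.degrees(np.arctan2(d[1],d[0])))
D=w([(482,502),(700,532),(487,488),(703,516)],.112,(262,100),432);print('drawer',D)
for a,b in((0,1),(2,3)): 
    d=D[b]-D[a];print(np.linalg.norm(d),np.degrees(np.arctan2(d[1],d[0])))
o=ctrl.get_obs(); print(rot(o['eef_rot']))
```

```text
plate front [[0.4541 0.2393 0.058 ]
 [0.4857 0.0672 0.058 ]] [0.4699 0.1532 0.058 ]
w 0.17501953927328195 yaw 10.415545750584183
[[0.6005 0.2645 0.064 ]
 [0.6316 0.0929 0.064 ]]
depth 0.1483761774551905 yaw 9.897368569860928
blue [[0.4846 0.2396 0.061 ]
 [0.4907 0.2134 0.061 ]
 [0.5651 0.2272 0.061 ]
 [0.5594 0.2514 0.061 ]] [0.525  0.2329 0.061 ]
0.07573541893980351 9.74408443907957
roof [[ 0.6004 -0.0781  0.128 ]
 [ 0.5836 -0.2068  0.128 ]
 [ 0.7353 -0.2292  0.128 ]
 [ 0.7534 -0.0974  0.128 ]] [ 0.6682 -0.1529  0.128 ]
0.12981874602205445 -97.43868224561145
0.1330656777356856 -97.82718791703148
0.15420854019397393 -7.197540481496223
0.15332686129326867 -8.408383842617464
drawer [[ 0.5083 -0.0722  0.112 ]
 [ 0.4935 -0.1862  0.112 ]
 [ 0.5157 -0.0747  0.112 ]
 [ 0.5019 -0.1877  0.112 ]]
0.1149529636390785 -97.4228973488653
0.11385172932184756 -96.97120632013457
[[-0.9367  0.3502 -0.0008]
 [ 0.3502  0.9367 -0.0013]
 [ 0.0003 -0.0016 -1.    ]]
```

>>> {"method": "move_arm", "body": {"plan": [3, -5, 0, 0, 0, 0.15, 3, -5, 0, 0, 0, 0.3, 3, -5, 0, 0, 0, 0.45, 3, -5, 0, 0, 0, 0.534, 3, -5, 0, 0, 0, 0.534, 6.95, -6.03, -1.5, 0, 0, 0.534, 6.95, -6.03, -1.5, 0, 0, 0.534, 6.95, -6.03, -1.5, 0, 0, 0.534, 6.95, -6.03, -2.6, 0, 0, 0.534, 6.95, -6.03, -2.6, 0, 0, 0.534], "grip": 0}}

```text
time_s: 1.35
eef_pos: [0.5463, 0.2353, 0.0956]
eef_rot: [-0.005, -0.087, 0.996, -0.001]
wrist_force: [0.1, 1.0, -0.2]
opening: 0.002
grasp_force: 0.0
```

Run:
```python
from h import *
np.set_printoptions(precision=4,suppress=True)
c=snap('wrist','w1'); print(c['origin'])
o=ctrl.get_obs(); print(o['eef_pos'],np.degrees(np.arctan2(*rot(o['eef_rot'])[[1,0],1])),rot(o['eef_rot'])[:,2],o['wrist_force'])
c=snap('scene','s1')
im=cv2.imread('pics/s1.png'); p=proj(c,[[.546,.235,.06]])[0].astype(int);print(p)
a=cv2.resize(im[p[1]-60:p[1]+50,p[0]-60:p[0]+60],(480,440),interpolation=cv2.INTER_CUBIC)
b=cv2.resize(cv2.imread('pics/w1.png'),(320,240)); o=np.zeros((440,800,3),np.uint8);o[:,:480]=a;o[:240,480:]=b;cv2.imwrite('pics/v1.png',o)
```

```text
[0.4641 0.2214 0.2403]
[0.5468 0.236  0.0973] 100.02651651463516 [-0.0074 -0.0016 -1.    ] [-0.3109 -0.456  -0.8858]
[228 175]
```

View pics/v1.png

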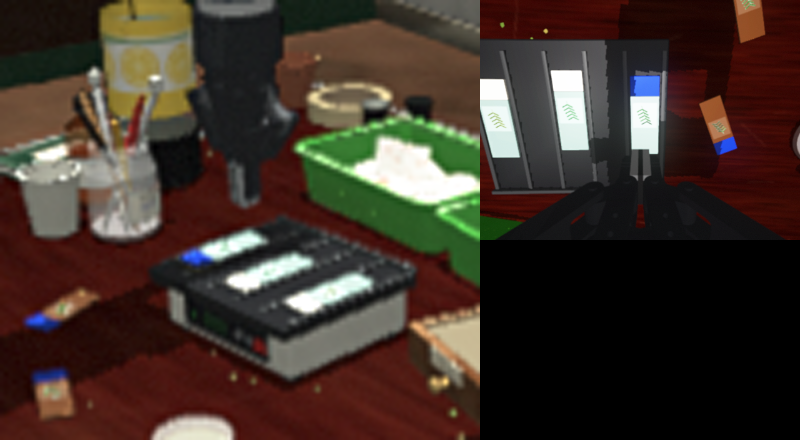

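The wrist view shows the blue end at about (645,86), the slide lying straight in its lane, and the closed fingertips at (641,165) above its bare end. I'll measure the label in the wrist picture.

```bash
cat >> h.py <<'E'
PF=np.array([.470,.1530]); YP=np.radians(10.1); 
def toplate(p):
    c,s=np.cos(YP),np.sin(YP); return (np.array(p)[...,:2]-PF)@np.array([[c,-s],[s,c]])
def label(c,z=.061):
    im=np.array(c['pixels']).astype(int); m=((im[...,2]>im[...,0]+60)&(im[...,2]>im[...,1]+40)).astype(np.uint8)
    n,l,s,ce=cv2.connectedComponentsWithStats(m); out=[]
    for i in range(1,n):
        if s[i,4]>60:
            b=cv2.boxPoints(cv2.minAreaRect(np.argwhere(l==i)[:,::-1].astype(np.float32)))
            out.append((s[i,4],ce[i],back(c,b,z)))
    return out
E
python3 - <<'E'
from h import *
np.set_printoptions(precision=4,suppress=True)
c=load('w1')
for a,ce,b in label(c): print(a,ce,b[:,:2],'\n plate',toplate(b))
# plate front corners in wrist view, px (view-> full x1.6)
v=np.array([[668,40],[480,40]],float); v[:,0]-=480; print(toplate(back(c,v*1.6,.058)))
E
```

```text
1574 [263.6188 136.9524] [[0.4866 0.2161]
 [0.4821 0.2415]
 [0.4995 0.2451]
 [0.5041 0.2189]] 
 plate [[0.0274 0.0593]
 [0.0274 0.085 ]
 [0.0452 0.0855]
 [0.0452 0.0589]]
679 [392.567  233.2135] [[0.5371 0.3063]
 [0.526  0.3229]
 [0.5374 0.3311]
 [0.5489 0.3143]] 
 plate [[0.093  0.1392]
 [0.0849 0.1575]
 [0.0976 0.1636]
 [0.1059 0.145 ]]
[[-0.0016  0.0916]
 [-0.0009 -0.0646]]
```

>>> {"method": "move_arm", "body": {"plan": [0, 0, -0.3, 0, 0, 0, 0, 0, -0.6, 0, 0, 0, 0, 0, -0.6, 0, 0, 0, 0, 0, -0.6, 0, 0, 0]}}

```text
time_s: 1.95
eef_pos: [0.5489, 0.2374, 0.0718]
eef_rot: [0.0, -0.088, 0.996, 0.0]
wrist_force: [0.7, 0.3, 0.7]
opening: -0.001
grasp_force: 0.0
```

>>> {"method": "move_arm", "body": {"plan": [0, 0, -0.15, 0, 0, 0, 0, 0, -0.19, 0, 0, 0, 0, 0, -0.19, 0, 0, 0, 0, 0, -0.19, 0, 0, 0]}}

```text
time_s: 2.45
eef_pos: [0.549, 0.2371, 0.0619]
eef_rot: [0.0, -0.088, 0.996, 0.0]
wrist_force: [-0.5, 1.1, -0.6]
opening: -0.002
grasp_force: 0.0
```

>>> {"method": "move_arm", "body": {"plan": [0, 0, -0.03, 0, 0, 0, 0, 0, -0.03, 0, 0, 0, 0, 0, -0.03, 0, 0, 0]}}

```text
time_s: 2.82
eef_pos: [0.5494, 0.2372, 0.0611]
eef_rot: [0.001, -0.088, 0.996, 0.0]
wrist_force: [-0.8, -0.8, 4.5]
opening: 0.001
grasp_force: 2.7
```

>>> {"method": "move_arm", "body": {"plan": [0, 0, -0.01, 0, 0, 0, -0.15, -0.03, -0.01, 0, 0, 0, -0.34, -0.06, -0.01, 0, 0, 0, -0.54, -0.1, -0.01, 0, 0, 0, -0.74, -0.13, -0.01, 0, 0, 0, -0.94, -0.17, -0.01, 0, 0, 0, -1.1, -0.195, -0.01, 0, 0, 0, -1.15, -0.205, -0.01, 0, 0, 0, -1.15, -0.205, -0.01, 0, 0, 0]}}

```text
time_s: 3.95
eef_pos: [0.4924, 0.2271, 0.0611]
eef_rot: [0.001, -0.088, 0.996, 0.0]
wrist_force: [-0.3, -0.3, 8.4]
opening: -0.001
grasp_force: 3.9
```

Run:
```python
from h import *
np.set_printoptions(precision=4,suppress=True)
print(ctrl.get_obs()['wrist_force'])
c=snap('wrist','w2')
for a,ce,b in label(c): print(a,ce,'plate',toplate(b))
```

```text
[-0.2904 -0.2753  8.4036]
1714 [432.7246  39.6418] plate [[-0.0661  0.127 ]
 [-0.0721  0.1469]
 [-0.0605  0.1537]
 [-0.054   0.1333]]
2379 [262.8987 145.8293] plate [[-0.0291  0.0596]
 [-0.0291  0.0852]
 [-0.0109  0.0859]
 [-0.0109  0.0592]]
597 [401.1575 315.9883] plate [[0.0721 0.1356]
 [0.0645 0.1529]
 [0.0766 0.1581]
 [0.0846 0.1405]]
```

>>> {"method": "move_arm", "body": {"plan": [0, 0, 0.3, 0, 0, 0, 0, 0, 1.0, 0, 0, 0, -0.5, -0.08, 1.0, 0, 0, 0, -0.97, -0.165, 1.0, 0, 0, 0, -0.97, -0.165, 1.0, 0, 0, 0, -0.97, -0.165, 1.0, 0, 0, 0, -0.97, -0.165, 1.0, 0, 0, 0], "grip": 45}}

```text
time_s: 4.88
eef_pos: [0.4438, 0.2187, 0.1101]
eef_rot: [0.0, -0.088, 0.996, 0.0]
wrist_force: [-0.8, 0.5, -0.5]
opening: 0.525
grasp_force: 0.0
```

Run:
```python
from h import *
np.set_printoptions(precision=4,suppress=True)
o=ctrl.get_obs(); print(o['eef_pos'],toplate(o['eef_pos']),o['wrist_force'],o['opening'])
c=snap('wrist','w3')
for a,ce,b in label(c): print(a,ce,'plate',toplate(b))
s=snap('scene','s3'); p=proj(s,[[.46,.21,.06]])[0].astype(int)
im=cv2.imread('pics/s3.png'); a=cv2.resize(im[p[1]-45:p[1]+45,p[0]-50:p[0]+50],(400,360),interpolation=cv2.INTER_CUBIC)
b=cv2.resize(cv2.imread('pics/w3.png')[:300],(400,234)); v=np.zeros((360,800,3),np.uint8);v[:,:400]=a;v[:234,400:]=b;cv2.imwrite('pics/v3.png',v)
```

```text
[0.4438 0.2187 0.1101] [-0.0142  0.0693] [-0.7985  0.462  -0.4749] 0.5250737735313001
1013 [263.2231  43.7878] plate [[-0.1093  0.0622]
 [-0.1272  0.0723]
 [-0.1219  0.0844]
 [-0.1035  0.0747]]
864 [386.5278 118.4699] plate [[-0.0796  0.1328]
 [-0.0852  0.1531]
 [-0.0718  0.159 ]
 [-0.0659  0.1382]]
1043 [260.441  205.4736] plate [[-0.0291  0.0594]
 [-0.0291  0.0848]
 [-0.0117  0.0852]
 [-0.0117  0.0591]]
```

View pics/v3.png

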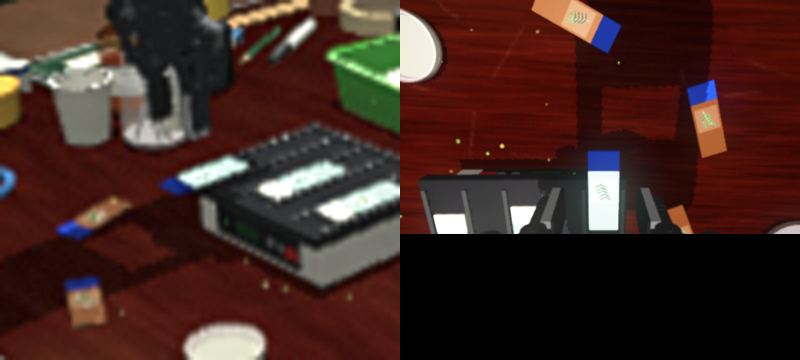

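Left: the blue end overhangs the front edge by about 28 mm at (178,185). Right: the slide (label at (604,160)) sits between the open fingers (557 and 643), a little towards the right one. I'll shift slightly and go down.

>>> {"method": "move_arm", "body": {"plan": [-0.03, 0.026, -0.3, 0, 0, 0, -0.03, 0.026, -0.7, 0, 0, 0, -0.03, 0.026, -0.95, 0, 0, 0, -0.03, 0.026, -1.09, 0, 0, 0, -0.03, 0.026, -1.09, 0, 0, 0, -0.03, 0.026, -1.09, 0, 0, 0]}}

```text
time_s: 5.72
eef_pos: [0.4418, 0.22, 0.0558]
eef_rot: [0.0, -0.088, 0.996, 0.0]
wrist_force: [0.2, 0.1, -0.9]
opening: 0.528
grasp_force: 0.0
```

>>> {"method": "move_arm", "body": {"plan": [0, 0, 0, 0, 0, 0, 0, 0, 0, 0, 0, 0, 0, 0, 0, 0, 0, 0, 0, 0, 0, 0, 0, 0, 0, 0, 0, 0, 0, 0], "grip": 15}}

```text
time_s: 6.35
eef_pos: [0.4419, 0.22, 0.0559]
eef_rot: [0.001, -0.088, 0.996, 0.0]
wrist_force: [-1.0, -0.6, 6.5]
opening: 0.274
grasp_force: 58.7
```

>>> {"method": "move_arm", "body": {"plan": [0, 0, 0.1, 0, 0, 0, 0, 0, 0.25, 0, 0, 0, 0, 0, 0.5, 0, 0, 0, 0, 0, 0.8, 0, 0, 0, 0, 0, 1.2, 0, 0, 0, 0, 0, 1.2, 0, 0, 0]}}

```text
time_s: 7.1
eef_pos: [0.443, 0.2203, 0.1176]
eef_rot: [0.002, -0.088, 0.996, 0.0]
wrist_force: [0.5, 0.0, -1.2]
opening: 0.27
grasp_force: 58.8
```

Run:
```python
from h import *
np.set_printoptions(precision=4,suppress=True)
o=ctrl.get_obs(); print(o['eef_pos'],o['wrist_force'],o['opening'],o['grasp_force'])
c=snap('wrist','w4')
for a,ce,b in label(c,.121): print(a,ce,'plate',toplate(b))
s=snap('scene','s4'); p=proj(s,[[.46,.21,.12]])[0].astype(int)
im=cv2.imread('pics/s4.png'); a=cv2.resize(im[p[1]-30:p[1]+42,p[0]-40:p[0]+40],(400,360),interpolation=cv2.INTER_CUBIC)
b=cv2.resize(cv2.imread('pics/w4.png'),(400,300)); v=np.zeros((360,800,3),np.uint8);v[:,:400]=a;v[:300,400:]=b;cv2.imwrite('pics/v4.png',v)
```

```text
[0.443  0.2203 0.1176] [ 0.4725  0.0051 -1.2343] 0.27033531310491626 58.79950761795044
956 [260.6517  44.9142] plate [[-0.1065  0.0652]
 [-0.1194  0.0721]
 [-0.1157  0.0808]
 [-0.1026  0.0741]]
816 [380.6422 117.4877] plate [[-0.0856  0.1151]
 [-0.0898  0.1295]
 [-0.0805  0.1336]
 [-0.076   0.119 ]]
1656 [256.5302 250.465 ] plate [[-0.0273  0.0582]
 [-0.0281  0.0844]
 [-0.0092  0.0853]
 [-0.0084  0.0582]]
```

View pics/v4.png

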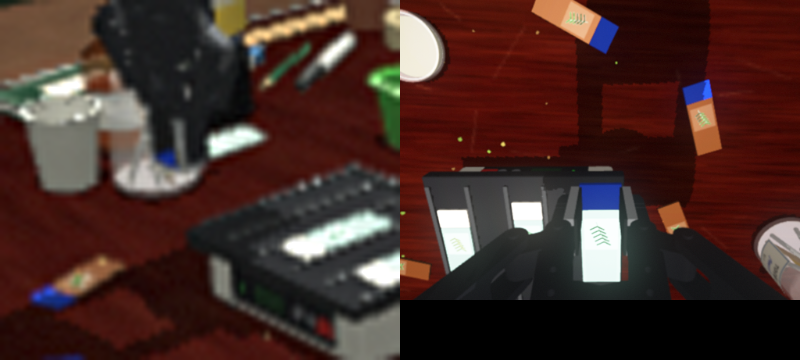

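The slide is held level by its blue end, at (601,195) in the right-hand view. Next I carry it over the drawer while turning it.

>>> {"method": "move_arm", "body": {"plan": [0, 0, 0.6, 0, 0, -0.1, 0, -0.6, 1.1, 0, 0, -0.28, 0.2, -1.3, 1.1, 0, 0, -0.46, 0.5, -2.1, 1.1, 0, 0, -0.64, 0.8, -2.9, 1.1, 0, 0, -0.82, 1.1, -3.7, 1.1, 0, 0, -1.0, 1.4, -4.5, 1.1, 0, 0, -1.18, 1.7, -5.3, 1.1, 0, 0, -1.36, 2.0, -6.1, 1.1, 0, 0, -1.54, 2.19, -6.63, 1.1, 0, 0, -1.72]}}

```text
time_s: 8.45
eef_pos: [0.5507, -0.1133, 0.1691]
eef_rot: [-0.001, 0.7, 0.714, -0.0]
wrist_force: [-0.8, 0.9, -0.3]
opening: 0.269
grasp_force: 58.9
```

>>> {"method": "move_arm", "body": {"plan": [0, 0, 0, 0, 0, -0.158, 0, 0, 0, 0, 0, -0.158, 0, 0, 0, 0, 0, -0.158]}}

```text
time_s: 8.82
eef_pos: [0.5504, -0.1111, 0.1696]
eef_rot: [-0.001, 0.751, 0.661, -0.0]
wrist_force: [1.2, 0.2, -0.5]
opening: 0.276
grasp_force: 58.9
```

Run:
```python
from h import *
np.set_printoptions(precision=4,suppress=True)
o=ctrl.get_obs(); print(o['time_s'],o['eef_pos'],o['wrist_force'],o['opening'],o['grasp_force'],np.degrees(np.arctan2(*rot(o['eef_rot'])[[1,0],1])),rot(o['eef_rot'])[:,2])
c=snap('wrist','w5'); snap('top','t5')
cv2.imwrite('pics/v5.png',cv2.resize(cv2.imread('pics/w5.png'),(800,600)))
for a,ce,b in label(c,o['eef_pos'][2]+.005): print(a,ce,b)
```

```text
8.825 [ 0.5504 -0.1111  0.1696] [ 1.1749  0.1875 -0.4538] 0.27604714213818277 58.91000747680664 -7.309530369188925 [-0.0011  0.0005 -1.    ]
662 [351.0574  68.1133] [[ 0.5925 -0.024   0.1746]
 [ 0.6047 -0.0256  0.1746]
 [ 0.6046 -0.0338  0.1746]
 [ 0.5922 -0.0322  0.1746]]
1603 [256.4155 250.748 ] [[ 0.539  -0.0966  0.1746]
 [ 0.5638 -0.0992  0.1746]
 [ 0.5623 -0.1174  0.1746]
 [ 0.5366 -0.1148  0.1746]]
```

View pics/v5.png

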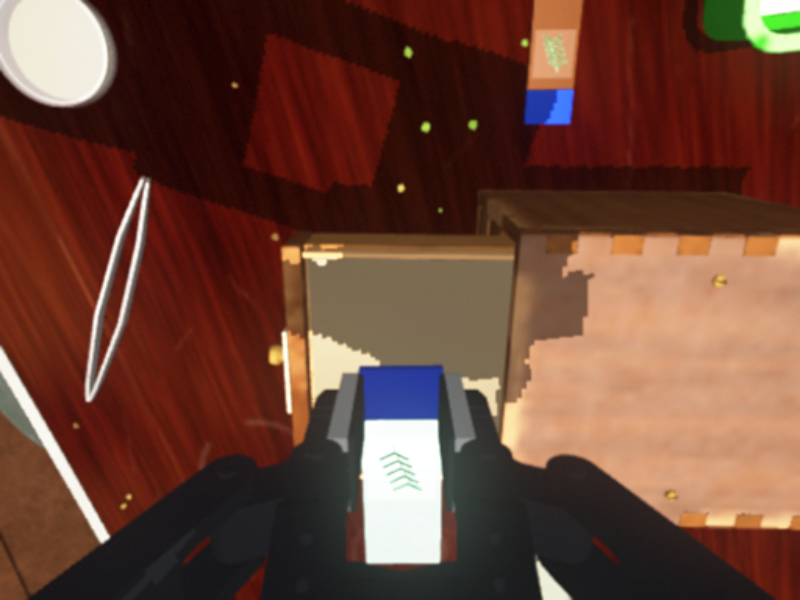

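The wrist view shows the open tray from the panel's inner edge at x≈306 to the roof edge at x≈514, and the +y rim at row ≈250. The slide is held in line with the drawer's width at (400,465). I'll check these edges by computation.

Run:
```python
from h import *
np.set_printoptions(precision=4,suppress=True)
c=load('w5'); k=.64
t=np.array([.5673,-.138]); y=np.radians(-7.5); C,S=np.cos(y),np.sin(y); M=np.array([[C,-S],[S,C]])
f=lambda uv,z:(back(c,np.array(uv)*k,z)[:,:2]-t)@M
print('panel inner top, outer',f([[306,300],[283,300]],.112)); print('roof edge',f([[514,240],[503,430]],.128)); print('rim',f([[320,252],[500,252]],.112))
print('tcp',(ctrl.get_obs()['eef_pos'][:2]-t)@M)
b=label(c,.1746)[1][2]; print('label',(b[:,:2]-t)@M)
```

```text
panel inner top, outer [[-0.0609  0.0367]
 [-0.0707  0.0366]]
roof edge [[ 0.0216  0.0666]
 [ 0.0232 -0.0163]]
rim [[-0.054   0.0576]
 [ 0.0199  0.0579]]
tcp [-0.02    0.0245]
label [[-0.0335  0.0373]
 [-0.0085  0.038 ]
 [-0.0077  0.0197]
 [-0.0335  0.019 ]]
```

>>> {"method": "move_arm", "body": {"plan": [0.01, 0, -0.4, 0, 0, 0, 0.01, 0, -0.8, 0, 0, 0, 0.01, 0, -1.0, 0, 0, 0, 0.01, 0, -1.13, 0, 0, 0, 0.01, 0, -1.2, 0, 0, 0, 0.01, 0, -1.22, 0, 0, 0, 0.01, 0, -1.22, 0, 0, 0]}}

```text
time_s: 9.8
eef_pos: [0.5516, -0.1117, 0.1097]
eef_rot: [0.0, 0.752, 0.659, 0.0]
wrist_force: [0.5, 0.8, 0.4]
opening: 0.272
grasp_force: 58.9
```

>>> {"method": "move_arm", "body": {"plan": [0, 0, -0.02, 0, 0, 0, 0, 0, -0.04, 0, 0, 0, 0, 0, -0.04, 0, 0, 0]}}

```text
time_s: 10.18
eef_pos: [0.5517, -0.1117, 0.1077]
eef_rot: [0.0, 0.752, 0.659, 0.0]
wrist_force: [0.3, -0.6, 2.4]
opening: 0.274
grasp_force: 60.1
```

>>> {"method": "move_arm", "body": {"plan": [0, 0, 0, 0, 0, 0, 0, 0, 0, 0, 0, 0, 0, 0, 0, 0, 0, 0, 0, 0, 0, 0, 0, 0], "grip": 36}}

```text
time_s: 10.68
eef_pos: [0.5513, -0.1116, 0.1072]
eef_rot: [-0.0, 0.752, 0.659, -0.0]
wrist_force: [0.4, 0.4, 0.3]
opening: 0.413
grasp_force: 0.0
```

>>> {"method": "move_arm", "body": {"plan": [0, 0, 0.1, 0, 0, 0, 0, 0, 0.3, 0, 0, 0, 0, 0, 0.8, 0, 0, 0, 0, 0, 1.4, 0, 0, 0, -0.8, 0, 1.8, 0, 0, 0, -2.0, 0.25, 1.8, 0, 0, 0, -2.8, 0.35, 1.8, 0, 0, 0, -2.8, 0.35, 1.8, 0, 0, 0]}}

```text
time_s: 11.68
eef_pos: [0.4096, -0.0936, 0.1979]
eef_rot: [0.0, 0.752, 0.659, 0.0]
wrist_force: [0.9, -0.3, -0.4]
opening: 0.421
grasp_force: 0.0
```

Run:
```python
from h import *
np.set_printoptions(precision=4,suppress=True)
o=ctrl.get_obs(); print(o['time_s'],o['eef_pos'],o['wrist_force'],o['opening'])
w=cv2.resize(cv2.imread('pics/w6.png'),(400,300)) if 0 else None
c=snap('wrist','w6'); t=snap('top','t6'); s=snap('scene','s6')
v=np.zeros((600,800,3),np.uint8)
v[:300,:400]=cv2.resize(cv2.imread('pics/w6.png'),(400,300))
def crop(c,f,h,P):
    p=proj(c,[P])[0].astype(int); return cv2.resize(cv2.imread(f)[p[1]-h*3//4:p[1]+h*3//4,p[0]-h:p[0]+h],(400,300),interpolation=cv2.INTER_CUBIC)
v[:300,400:]=crop(t,'pics/t6.png',45,[.55,-.13,.11]); v[300:,:400]=crop(s,'pics/s6.png',60,[.55,-.13,.11]); v[300:,400:]=crop(t,'pics/t6.png',45,[.53,.15,.06])
cv2.imwrite('pics/v6.png',v)
```

```text
11.675 [ 0.4096 -0.0936  0.1979] [ 0.8526 -0.2818 -0.4218] 0.42117056745427295
```

View pics/v6.png

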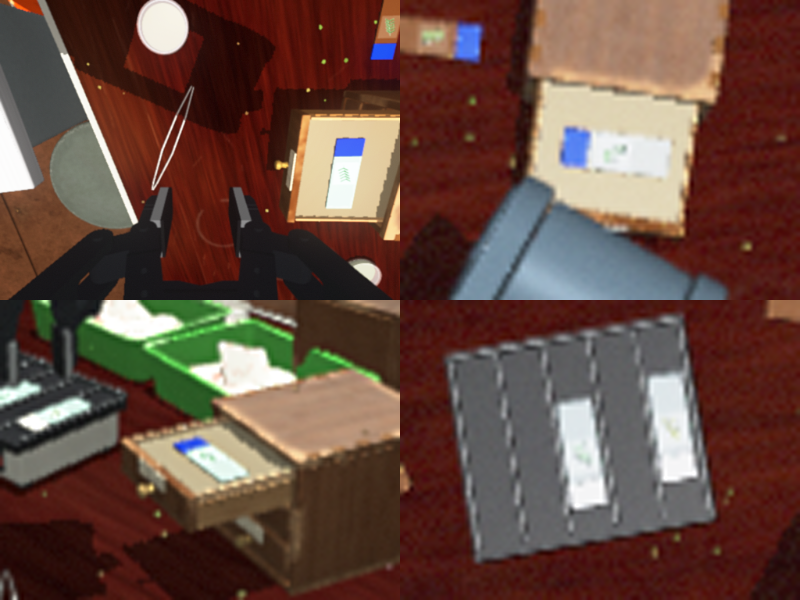

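The slide lies flat and clear of the roof in the tray: top view (615,152), scene view (212,458). The white slides look unmoved in the lower-right view. Now I close the fingers, go down in front of the knob and push.

>>> {"method": "move_arm", "body": {"plan": [0.7, -0.565, 0, 0, 0, 0, 0.7, -0.565, -0.5, 0, 0, 0, 0.7, -0.565, -1.2, 0, 0, 0, 0.7, -0.565, -2.0, 0, 0, 0, 0.7, -0.565, -2.26, 0, 0, 0, 0.7, -0.565, -2.26, 0, 0, 0, 0.7, -0.565, -2.26, 0, 0, 0], "grip": 0}}

```text
time_s: 12.7
eef_pos: [0.4477, -0.123, 0.0857]
eef_rot: [0.001, 0.752, 0.659, 0.0]
wrist_force: [0.2, 0.4, -0.3]
opening: 0.002
grasp_force: 0.0
```

>>> {"method": "move_arm", "body": {"plan": [0.15, -0.02, 0, 0, 0, 0, 0.3, -0.04, 0, 0, 0, 0, 0.4, -0.053, 0, 0, 0, 0, 0.5, -0.066, 0, 0, 0, 0, 0.6, -0.079, 0, 0, 0, 0, 0.7, -0.092, 0, 0, 0, 0, 0.8, -0.105, 0, 0, 0, 0, 0.9, -0.118, 0, 0, 0, 0, 1.0, -0.132, 0, 0, 0, 0, 1.1, -0.145, 0, 0, 0, 0]}}

```text
time_s: 13.95
eef_pos: [0.5017, -0.1297, 0.0843]
eef_rot: [-0.0, 0.752, 0.659, -0.0]
wrist_force: [-0.1, -1.1, 1.2]
opening: -0.002
grasp_force: 0.4
```

>>> {"method": "move_arm", "body": {"plan": [0.1, -0.013, 0, 0, 0, 0, 0.2, -0.026, 0, 0, 0, 0, 0.3, -0.04, 0, 0, 0, 0, 0.4, -0.053, 0, 0, 0, 0, 0.5, -0.066, 0, 0, 0, 0, 0.6, -0.079, 0, 0, 0, 0, 0.7, -0.092, 0, 0, 0, 0, 0.8, -0.105, 0, 0, 0, 0, 0.8, -0.105, 0, 0, 0, 0]}}

```text
time_s: 15.08
eef_pos: [0.5419, -0.1349, 0.0844]
eef_rot: [0.0, 0.752, 0.659, 0.0]
wrist_force: [-0.2, -0.6, 0.1]
opening: -0.001
grasp_force: 0.0
```

Run:
```python
from h import *
o=ctrl.get_obs(); print(o['time_s'],o['eef_pos'],o['wrist_force'])
snap('wrist','w7');s=snap('scene','s7'); 
v=np.zeros((300,800,3),np.uint8); p=proj(s,[[.57,-.13,.11]])[0].astype(int)
v[:,:400]=cv2.resize(cv2.imread('pics/w7.png'),(400,300)); v[:,400:]=cv2.resize(cv2.imread('pics/s7.png')[p[1]-45:p[1]+45,p[0]-60:p[0]+60],(400,300),interpolation=cv2.INTER_CUBIC)
cv2.imwrite('pics/v7.png',v)
```

```text
15.075 [ 0.5418734  -0.13486262  0.08435244] [-0.1559311  -0.55675572  0.07332292]
```

View pics/v7.png

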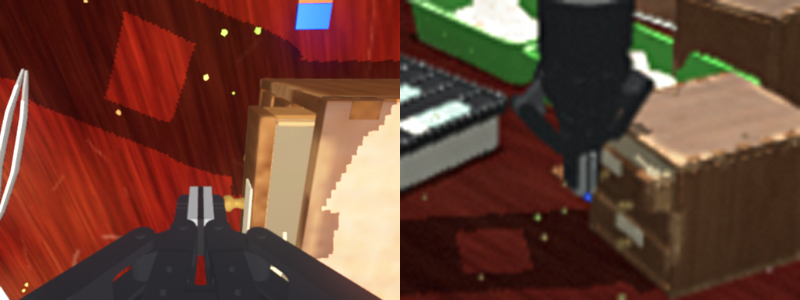

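The drawer is about three-quarters shut. The fingers are on the knob at (235,203) in the wrist view. I'll go on pushing until the force rises.

>>> {"method": "move_arm", "body": {"plan": [0.1, -0.013, 0, 0, 0, 0, 0.2, -0.026, 0, 0, 0, 0, 0.3, -0.04, 0, 0, 0, 0, 0.4, -0.053, 0, 0, 0, 0, 0.4, -0.053, 0, 0, 0, 0]}}

```text
time_s: 15.8
eef_pos: [0.562, -0.1377, 0.0844]
eef_rot: [0.0, 0.752, 0.659, 0.0]
wrist_force: [-0.5, -0.5, -0.4]
opening: 0.001
grasp_force: 0.0
```

>>> {"method": "move_arm", "body": {"plan": [0.04, -0.005, 0, 0, 0, 0, 0.08, -0.01, 0, 0, 0, 0, 0.08, -0.01, 0, 0, 0, 0]}}

```text
time_s: 16.18
eef_pos: [0.5655, -0.138, 0.0843]
eef_rot: [0.0, 0.752, 0.659, 0.0]
wrist_force: [-0.7, 0.1, -1.0]
opening: -0.0
grasp_force: 0.0
```

>>> {"method": "move_arm", "body": {"plan": [0.04, -0.005, 0, 0, 0, 0, 0.08, -0.01, 0, 0, 0, 0, 0.08, -0.01, 0, 0, 0, 0]}}

```text
time_s: 16.55
eef_pos: [0.5675, -0.1383, 0.0841]
eef_rot: [-0.002, 0.752, 0.659, -0.001]
wrist_force: [-9.1, 0.2, 6.0]
opening: -0.003
grasp_force: 5.0
```

>>> {"method": "move_arm", "body": {"plan": [0.03, -0.004, 0, 0, 0, 0, 0.06, -0.008, 0, 0, 0, 0, 0.06, -0.008, 0, 0, 0, 0]}}

```text
time_s: 16.92
eef_pos: [0.5678, -0.1383, 0.0839]
eef_rot: [-0.004, 0.752, 0.66, -0.003]
wrist_force: [-20.9, 0.3, 14.8]
opening: -0.0
grasp_force: 11.3
```

The force has risen sharply at the predicted position, so the drawer is at its stop. I'll back off and check.

>>> {"method": "move_arm", "body": {"plan": [-0.1, 0.013, 0, 0, 0, 0, -0.5, 0.066, 0, 0, 0, 0, -1.2, 0.16, 0, 0, 0, 0, -2.0, 0.26, 1.0, 0, 0, 0, -2.6, 0.34, 2.2, 0, 0, 0, -2.6, 0.34, 2.2, 0, 0, 0, -2.6, 0.34, 2.2, 0, 0, 0]}}

```text
time_s: 17.8
eef_pos: [0.4429, -0.1221, 0.1948]
eef_rot: [0.001, 0.752, 0.659, 0.0]
wrist_force: [-0.7, -0.6, -0.3]
opening: -0.002
grasp_force: 0.0
```

Run:
```python
from h import *
o=ctrl.get_obs(); print(o['time_s'],o['eef_pos'],o['wrist_force'])
snap('wrist','w8');s=snap('scene','s8'); t=snap('top','t8')
v=np.zeros((600,800,3),np.uint8); p=proj(s,[[.57,-.13,.09]])[0].astype(int)
v[:300,:400]=cv2.resize(cv2.imread('pics/w8.png'),(400,300)); v[:300,400:]=cv2.resize(cv2.imread('pics/s8.png')[p[1]-45:p[1]+45,p[0]-60:p[0]+60],(400,300),interpolation=cv2.INTER_CUBIC)
v[300:,:400]=cv2.resize(cv2.imread('pics/t8.png')[100:250,130:330],(400,300)); v[300:,400:]=cv2.resize(cv2.imread('pics/top0.png')[100:250,130:330],(400,300))
cv2.imwrite('pics/v8.png',v)
```

```text
17.8 [ 0.44286143 -0.12214288  0.19484945] [-0.67488478 -0.64111836 -0.33779501]
```

View pics/v8.png

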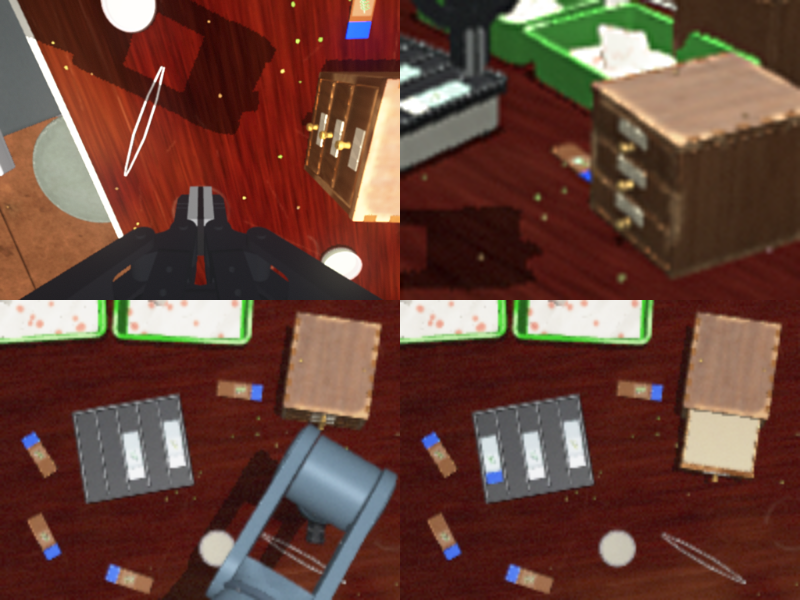

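The top drawer is flush with the others (scene view, knob at (627,143)). The white slides, decoys, dish and forceps are where they were, and nothing is touching the robot. Handing in.

```bash
python3 -c "
from bench import ctrl
print(ctrl.hand_in())"
```

```text
the job is handed in; nothing more can be done
None
```

The blue-label slide lies flat in the top drawer's tray and the drawer is pushed fully shut; the other slides and objects in view look unmoved, and the job is handed in at about 18 s, with no verdict returned.

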